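Check a spare caddy column on the gauge pin and sort it

TASK

Pull the lilac tube in the blue-lined bay out of the pink caddy by its open end, lay it down on the ledge and let go, then take it again nearer its black foot and push its open end straight onto the steel pin of the white stand as far as it will go. If it goes fully home against the stand, take it off and lay it in the white tray; if it stops short, take it off and lay it in the dark grey tray, without dropping it. Leave the other tube in its bay and everything else where it is.

Things in the scene. Friction and masses are not known exactly. Their poses are not given: they have to be found in the camera images.
- tube_a: Lilac square tube, 140 mm long, 40 x 40 mm outside, about 120 g. Origin: centre of its underside, 20 mm below its axis. Its x axis runs from the open mouth (x = -70 mm) to the closed end with the black rubber foot (+70 mm). Square bore 24 mm wide, open at the mouth only. One tube fits the pin, the other is blocked 45 mm in; they look the same, only the pin tells. See gauge_root.
- tube_b: Lilac square tube, 140 mm long, 40 x 40 mm outside, about 120 g. Origin: centre of its underside, 20 mm below its axis. Its x axis runs from the open mouth (x = -70 mm) to the closed end with the black rubber foot (+70 mm). Square bore 24 mm wide, open at the mouth only. One tube fits the pin, the other is blocked 45 mm in; they look the same, only the pin tells. See gauge_root.
- tube_a_mouth (a point): Centre of the open mouth of tube_a, on the tube's axis, axes as the tube.
- tube_b_mouth (a point): Centre of the open mouth of tube_b, on the tube's axis, axes as the tube.
- tube_a_mid (a point): Middle of tube_a, on its axis.
- tube_b_mid (a point): Middle of tube_b, on its axis.
- caddy: Pink two-tier caddy, fixed, 200 mm deep (x), 290 mm wide (y). Origin: centre of its underside; open front at -x. Lower tier: 4 mm floor, two bays parted by a 30 mm rib, a tube in each along x, mouth to the front. The upper tier (underside at 124 mm, rim 164 mm, posts at y = +-143 mm) covers it from x = -27 mm back: only some 68 mm of each tube, next to its mouth, is free from above.
- check_bay (a point): Floor of the bay lined in blue (at the caddy's +y), under the middle of the tube to be checked.
- spare_bay (a point): Floor of the pink bay (at the caddy's -y), under the middle of the tube that stays.
- gauge: White stand, fixed: upright plate 100 mm wide (x), 22 mm thick, 175 mm high; a level steel pin, 20 mm diameter, 65 mm long, points along its +y, 75 mm above the ledge; the last 13 mm taper to 10 mm. Origin: on the ledge under the foot of the pin, in the plate's front face. A gripper that holds the tube near its mouth hits the plate before the tube is home: grip 60 mm or more from it.
- gauge_root (a point): Foot of the pin: on its axis, in the plate's front face; axes as the stand. The mouth of a tube that fits gets here (home against the plate); a blocked tube stops with its mouth 20 mm short of it.
- gauge_tip (a point): Free end of the pin, on its axis.
- keep_tray: White open tray, fixed, 130 mm (its x) by 200 mm (its y) outside, walls 4 mm thick and 25 mm high, floor 4 mm thick. Origin: centre of its underside. For a tube that fits.
- reject_tray: Dark grey open tray, fixed, 130 mm (its x) by 200 mm (its y) outside, walls 4 mm thick and 25 mm high, floor 4 mm thick. Origin: centre of its underside. For a tube that stops short.
- soap: Yellow soap bar, 55 x 85 x 26 mm, on the caddy's upper tier. Leave alone.
- conditioner: Closed conditioner bottle, 54 mm in diameter, 160 mm tall, on the upper tier. Leave alone.
- tin: Aluminium tin, 60 mm in diameter, 40 mm tall, on the upper tier. Leave alone.
- hairbrush: Wooden hairbrush lying on the ledge, 215 mm long, 31 mm high, head to its +x. Leave alone.
- hair_clip: Black hair clip on the ledge, 75 x 22 mm, 20 mm high. Leave alone.
- mug: White mug on the ledge, 74 mm in diameter, 95 mm tall. Leave alone.
Not all that is in view belongs to the job. What is shaped like the tube_b but red is not meant. Leave any orange look-alike of the tube_a alone.

How it is judged:
By the outcome, as a careful person would: the job done as asked, in the order asked, and still so for the second after the job is handed in, with the robot touching nothing.
It also fails if it takes over 51 s, if anything falls off the work surface, if the arm or the gripper's body presses on something with over 40 N, if the wrist force passes 120 N, or if a joint passes its speed limit or range.

ROBOT

A 6-joint arm with a two-finger parallel gripper is mounted at the origin on the work surface. World frame = base frame: x ahead of the robot, y to its left, z up, the work surface at z = 0. Lengths are in m, angles in rad, forces in N, time in s.
With the tool pointing down it reaches from about 0.35 to 0.975 m from the base axis. Payload 4.9 kg.
Tool frame: the origin (TCP) lies midway between the tips of the shut fingers; the grasp point (between the pads) lies 19 mm behind it; z points along the fingers, y is the direction in which the jaws open and shut (so a half turn about z gives the same grasp; the last joint's range is limited). The gripper opens to 85 mm and grips with 20 to 120 N. Pads are 22 mm wide; open, the fingers measure 114 mm over their backs; the gripper's body (76 mm by 85 mm) begins 54 mm behind the grasp point. The pads swing forward as they close: fully open they stand 13 mm farther back than shut.
Start: joints at [-1.362, 0.053, 1.613, -0, 1.476, -0.119], TCP at [0.201, -0.592, 0.231] pointing down, gripper open.
Joint ranges: [-3.01, 3.01], [-1.01, 2.22], [0.06, 2.58], [-1.02, 4.17], [0.09, 2.62], [-3.14, 3.14]. Speed limits (rad/s): [2.57, 2.57, 3.14, 3.14, 3.14, 3.14].

INTERFACE

Orientations are given as a rotation vector (axis times angle).
In Python, from station import ctrl gives the robot as it stands.
- The arm moves only by the tool play_rows, never from a script. Its argument "motion" is a list that holds one entry, the list of rows, each a list of 7 numbers: the closure, from -1 (fully open) to 1 (shut), then the shift along the tool's x, y, z in cm, then the turn, a rotation vector about the tool's x, y, z in degrees. A call has 1 to 20 rows; each row is the pose to reach, as a shift and turn from the pose measured when the call began, along the tool's axes at that moment; what a row does not reach only later rows make up. A row lasts 1/8 s, in which the tool goes at most 62.5 mm and 10.7 degrees, less where a joint would pass 70% of its speed; a pose out of reach is approached as far as the arm can. A call with a gripper value outside its range is refused whole. The fingers move at their own pace and stop on an object; "newtons" is the grip in N (left out, the last holds). Time passes only in rows, so rows that repeat a pose let the fingers close. It gives the time, the measured TCP pose, the force and the opening at its end, in the units of the state.
- ctrl.get_obs(): the state, without advancing time (a new reading comes with each control period).
- ctrl.get_image(name): name is "scene" or "top" or "wrist"; returns a dict with "color" (384x512x3 uint8, red, green, blue), "mtx" (3x3 intrinsics, pixels), "T" (4x4, takes a point from camera to world coordinates). Camera axes: x right, y up, looking along -z (the intrinsics and any distortion apply to the point x, -y, -z); pixel columns grow to the right and rows downward; lengths in m; the calibration is good to about 2 mm. The wrist camera is an equidistant fisheye: a pixel r from the principal point sees the ray r / f radians off the axis. A picture is of the moment at which its call begins. There is no depth.
- ctrl.finish_job(): hands the job in, once; it reports no verdict.
The state is a dict: "t": time; "q": joint angles; "dq": joint speeds; "effort": joint torques, N m; "tool_pos": TCP position; "tool_rot": TCP orientation; "contact_force": force on the tool from outside, world axes, zero at the start; "wrist_torque": the same for the moment, N m; "opening": finger opening in m.
Only numpy, scipy, OpenCV 4.12 (cv2) and the standard library are available. Lean on these libraries where they do the work, as an engineer would, in place of code of your own. Each camera call takes 0.05 s, during which the arm holds its last target.

## Working session

There is one attempt and no reset: what is moved stays moved. The work goes in short steps, Python scripts to look and compute and a tool call to move; the robot and the scene stay as the last step left them, time stands still between calls to the robot, and variables do not carry over. Pictures are saved under pics/ and viewed, and the job is handed in when it is done.

Besides the shell and the picture viewer there is one more tool, called after "Call:" as name(argument=value, ...) on one line, values as JSON. play_rows: Moves the arm, as the interface text tells. Its arguments: {"type":"object","properties":{"motion":{"type":"array"},"newtons":{"type":"number"}},"required":["motion"]}

```bash
mkdir -p pics; ls
cat > h.py <<'E'
import numpy as np, cv2
from scipy.spatial.transform import Rotation as R
from station import ctrl
def snap(n,f):
    im=ctrl.get_image(n); np.savez(f'pics/{f}.npz',**im); cv2.imwrite(f'pics/{f}.png',im['color'][:,:,::-1]); return im
E
python3 - <<'E'
from h import *
o=ctrl.get_obs(); print({k:np.round(v,4).tolist() for k,v in o.items()})
for n in ['scene','top','wrist']:
    im=snap(n,n+'0'); print(n,im['mtx'].round(2).tolist(),im['T'].round(4).tolist(), [k for k in im])
E
```

```text
pics
{'t': 0.0, 'q': [-1.362, 0.0533, 1.6143, 0.0, 1.476, -0.119], 'dq': [0.0008, -0.0017, -0.0003, 0.0, 0.0007, 0.002], 'effort': [0.0004, -39.3678, -37.0175, -0.0, 0.0071, -0.0], 'tool_pos': [0.2011, -0.5911, 0.2301], 'tool_rot': [-3.0975, -0.5122, 0.0001], 'contact_force': [-0.8662, -0.5948, 0.0467], 'wrist_torque': [-0.0115, -0.0166, -0.0257], 'opening': 0.0853}
scene [[484.3, 0.0, 260.92], [0.0, 484.3, 198.53], [0.0, 0.0, 1.0]] [[0.1195, -0.8535, 0.5072, 1.3227], [0.9928, 0.1017, -0.0628, -0.1231], [0.002, 0.5111, 0.8595, 1.4648], [0.0, 0.0, 0.0, 1.0]] ['color', 'mtx', 'T']
top [[432.62, 0.0, 254.11], [0.0, 432.62, 196.47], [0.0, 0.0, 1.0]] [[0.0103, 0.9953, -0.0959, 0.4282], [-0.9998, 0.0089, -0.0155, -0.0208], [-0.0146, 0.0961, 0.9953, 1.2813], [0.0, 0.0, 0.0, 1.0]] ['color', 'mtx', 'T']
wrist [[297.32, 0.0, 260.59], [0.0, 297.32, 188.87], [0.0, 0.0, 1.0]] [[0.3215, 0.9049, 0.2789, 0.2718], [-0.9469, 0.308, 0.0923, -0.5673], [-0.0023, -0.2937, 0.9559, 0.3732], [0.0, 0.0, 0.0, 1.0]] ['color', 'mtx', 'T']
```

View pics/scene0.png

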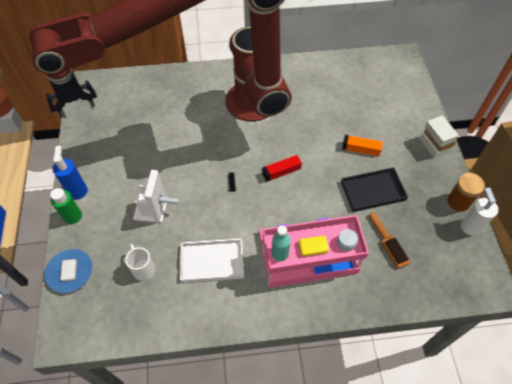

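View pics/top0.png

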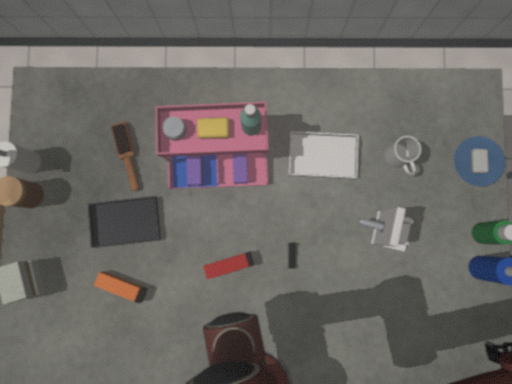

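View pics/wrist0.png

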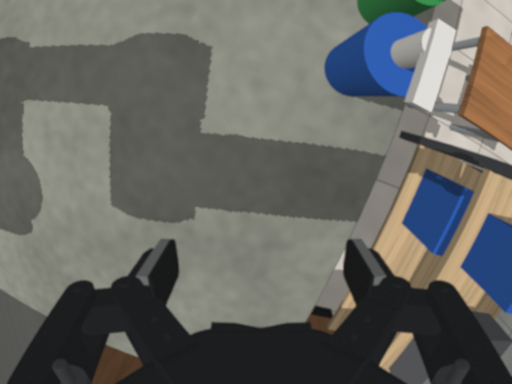

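Run:
```python
import cv2
im=cv2.imread('pics/top0.png')
cv2.imwrite('pics/c1.png',cv2.resize(im[95:195,145:280],None,fx=5.9,fy=5.9,interpolation=cv2.INTER_CUBIC))
cv2.imwrite('pics/c2.png',cv2.resize(im[185:265,345:425],None,fx=7,fy=7,interpolation=cv2.INTER_CUBIC))
im=cv2.imread('pics/scene0.png')
cv2.imwrite('pics/c3.png',cv2.resize(im[165:230,125:190],None,fx=8,fy=8,interpolation=cv2.INTER_CUBIC))
```

```text
(no output)
```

View pics/c1.png

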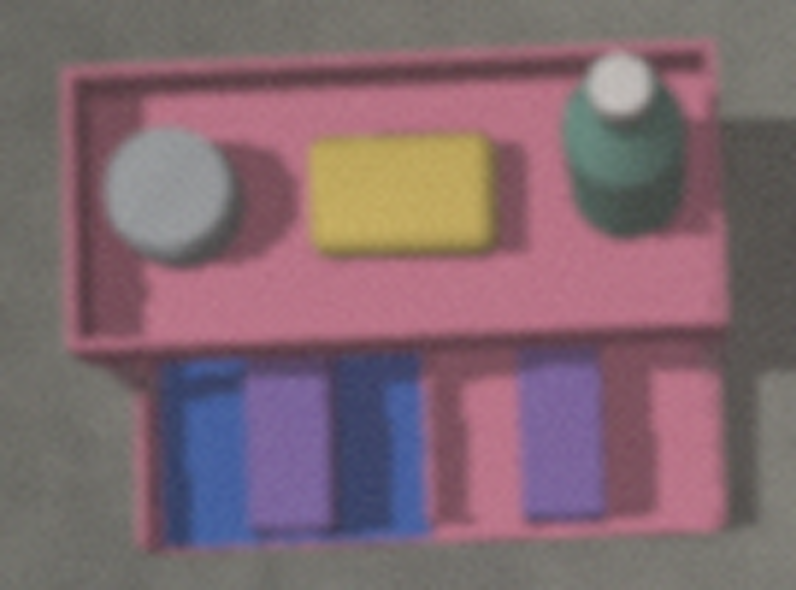

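View pics/c2.png

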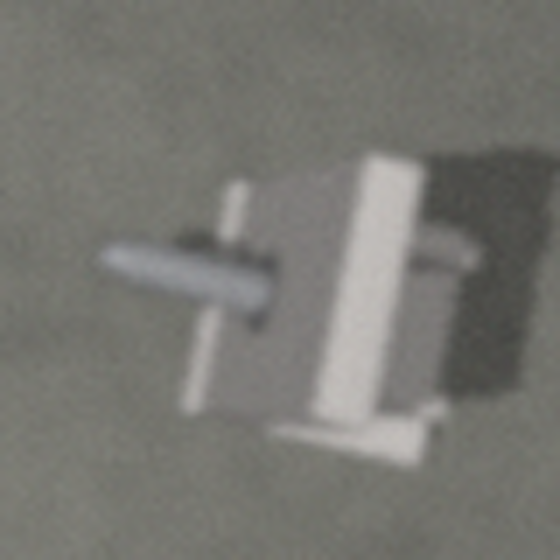

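View pics/c3.png

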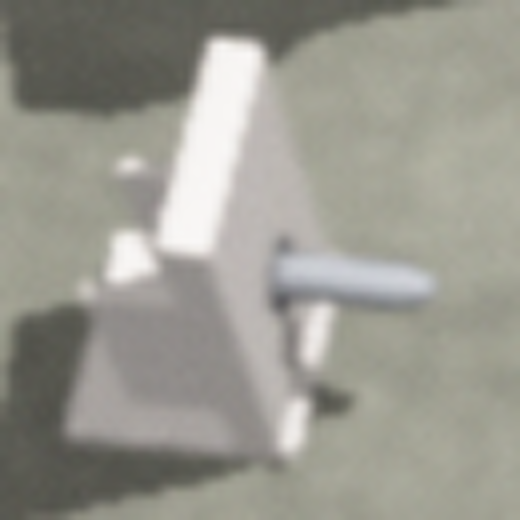

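```bash
cat >> h.py <<'E'
def ray(im,u,v,fish=False):
    K,T=im['mtx'],im['T']; x=(u-K[0,2])/K[0,0]; y=(v-K[1,2])/K[1,1]
    if fish:
        r=np.hypot(x,y); d=np.array([np.sin(r)*x/r,-np.sin(r)*y/r,-np.cos(r)])
    else: d=np.array([x,-y,-1.])
    d=T[:3,:3]@d; return T[:3,3],d/np.linalg.norm(d)
def onz(im,u,v,z,fish=False):
    o,d=ray(im,u,v,fish); return o+d*(z-o[2])/d[2]
def proj(im,p,fish=False):
    K,T=im['mtx'],im['T']; c=T[:3,:3].T@(np.asarray(p)-T[:3,3]); x,y,z=c[0],-c[1],-c[2]
    if fish:
        r=np.hypot(x,y); th=np.arctan2(r,z); return K[0,2]+K[0,0]*th*x/r, K[1,2]+K[1,1]*th*y/r
    return K[0,2]+K[0,0]*x/z, K[1,2]+K[1,1]*y/z
def tri(rs):
    A=0;b=0
    for o,d in rs:
        P=np.eye(3)-np.outer(d,d);A=A+P;b=b+P@o
    p=np.linalg.solve(A,b); return p,[np.linalg.norm((np.eye(3)-np.outer(d,d))@(p-o)) for o,d in rs]
def load(f): return dict(np.load(f'pics/{f}.npz'))
E
python3 - <<'E'
from h import *
t=load('top0'); s=load('scene0')
c1=lambda x,y:((x+.5)/5.9-.5+145,(y+.5)/5.9-.5+95)
c2=lambda x,y:((x+.5)/7-.5+345,(y+.5)/7-.5+185)
c3=lambda x,y:((x+.5)/8-.5+125,(y+.5)/8-.5+165)
np.set_printoptions(precision=4,suppress=True)
for p in [(65,68),(715,42),(75,352),(728,330)]: print('rim',onz(t,*c1(*p),.164))
for p in [(150,548),(722,530)]: print('floor',onz(t,*c1(*p),.004))
for p in [(250,526),(330,526),(247,370),(328,370)]: print('tubeL',onz(t,*c1(*p),.044))
for p in [(525,516),(605,516)]: print('tubeR',onz(t,*c1(*p),.044))
print('tip',tri([ray(t,*c2(105,256)),ray(s,*c3(432,283))]))
print('root',tri([ray(t,*c2(268,290)),ray(s,*c3(285,275))]))
print('plate top', [onz(t,*c2(*p),.175) for p in [(368,158),(425,162),(315,418),(375,424)]])
print('plate top scene', [onz(s,*c3(*p),.175) for p in [(212,38),(265,42),(160,248),(213,252)]])
E
```

```text
rim [0.7747 0.2609 0.164 ]
rim [ 0.7884 -0.0317  0.164 ]
rim [0.6451 0.2522 0.164 ]
rim [ 0.6572 -0.0384  0.164 ]
floor [0.576  0.2501 0.004 ]
floor [ 0.5876 -0.0387  0.004 ]
tubeL [0.5826 0.1929 0.044 ]
tubeL [0.583  0.1536 0.044 ]
tubeL [0.66   0.1963 0.044 ]
tubeL [0.6603 0.1563 0.044 ]
tubeR [0.5887 0.0582 0.044 ]
tubeR [0.589  0.0191 0.044 ]
tip (array([ 0.4781, -0.2944,  0.0793]), [np.float64(0.00017688519731688516), np.float64(0.00017688519731686329)])
root (array([ 0.4656, -0.3568,  0.078 ]), [np.float64(0.0019237612613844197), np.float64(0.0019237612613843386)])
plate top [array([ 0.5107, -0.3687,  0.175 ]), array([ 0.5094, -0.3893,  0.175 ]), array([ 0.4163, -0.3476,  0.175 ]), array([ 0.4144, -0.3692,  0.175 ])]
plate top scene [array([ 0.4114, -0.3662,  0.175 ]), array([ 0.4159, -0.3451,  0.175 ]), array([ 0.5082, -0.3867,  0.175 ]), array([ 0.5124, -0.3663,  0.175 ])]
```

```bash
cat >> h.py <<'E'
def Rd(yaw): 
    c,s=np.cos(np.radians(yaw)),np.sin(np.radians(yaw)); return np.array([[c,s,0],[s,-c,0],[0,0,-1.]])
def go(*targets):
    o=ctrl.get_obs(); p0=np.array(o['tool_pos']); R0=R.from_rotvec(o['tool_rot']).as_matrix()
    print('t',o['t'],'pos',p0.round(4),'yaw',np.degrees(np.arctan2(R0[1,0],R0[0,0])).round(2),'zax',R0[:,2].round(4),'op',round(o['opening'],4),'F',np.round(o['contact_force'],1),'q',np.round(o['q'],2))
    for pos,yaw in targets:
        d=R0.T@(np.array(pos)-p0)*100; r=np.degrees(R.from_matrix(R0.T@Rd(yaw)).as_rotvec())
        print(pos,yaw,'-> cm',d.round(2),'deg',r.round(2),'rows',max(np.linalg.norm(d)/6.25,np.linalg.norm(r)/10.7).round(1))
E
python3 - <<'E'
from h import *
go(((.40,-.35,.33),60),((.482,-.27,.30),78))
E
```

```text
t 0.15 pos [ 0.2011 -0.5912  0.2303] yaw 18.78 zax [-3.0e-04  1.6e-03 -1.0e+00] op 0.0857 F [ 1.   0.5 -0.8] q [-1.36  0.05  1.61  0.    1.48 -0.12]
(0.4, -0.35, 0.33) 60 -> cm [ 26.6  -16.45  -9.93] deg [-8.000e-02 -4.000e-02 -4.122e+01] rows 5.3
(0.482, -0.27, 0.3) 78 -> cm [ 36.94 -21.38  -6.92] deg [ -0.08  -0.06 -59.22] rows 6.9
```

Call:
play_rows(motion=[[[-0.4,5,-3,-6,0,0,-8],[-0.4,10,-6,-10,0,0,-16],[-0.4,15,-9,-10,0,0,-25],[-0.4,20,-12,-10,0,0,-33],[-0.4,25,-15,-10,0,0,-42],[-0.4,30,-18,-9,0,0,-50],[-0.4,35,-20,-8,0,0,-58],[-0.4,36.9,-21.4,-6.9,0,0,-59.2],[-0.4,36.9,-21.4,-6.9,0,0,-59.2],[-0.4,36.9,-21.4,-6.9,0,0,-59.2]]], newtons=60)

```text
t: 1.4
tool_pos: [0.4813, -0.2705, 0.2999]
tool_rot: [-2.442, -1.975, -0.0]
contact_force: [0.3, 0.1, -1.1]
opening: 0.0602
```

Run:
```python
from h import *
im=snap('wrist','w1'); print(im['T'].round(4).tolist()); go()
cv2.imwrite('pics/w1b.png',cv2.resize(im['color'][:,:,::-1],(800,600),interpolation=cv2.INTER_CUBIC))
```

```text
[[0.9778, 0.1999, 0.0624, 0.4967], [-0.2094, 0.9352, 0.2857, -0.1974], [-0.0013, -0.2925, 0.9563, 0.443], [0.0, 0.0, 0.0, 1.0]]
t 1.45 pos [ 0.4812 -0.2708  0.3002] yaw 77.9 zax [-0.e+00  9.e-04 -1.e+00] op 0.0601 F [-0.1 -0.6  0.1] q [-0.65 -0.15  1.7   0.    1.6  -0.44]
```

View pics/w1b.png

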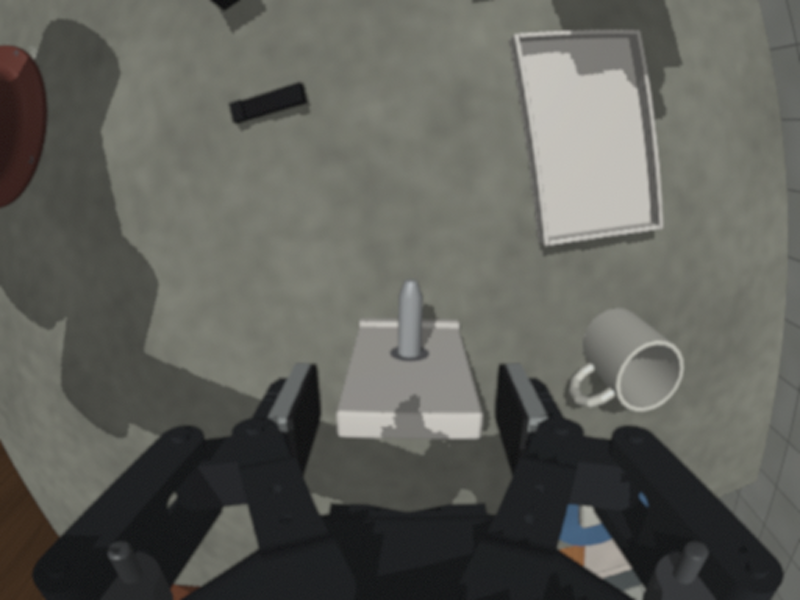

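Run:
```python
import cv2
im=cv2.imread('pics/w1.png')
cv2.imwrite('pics/c4.png',cv2.resize(im[170:290,205:325],None,fx=5,fy=5,interpolation=cv2.INTER_CUBIC))
```

```text
(no output)
```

View pics/c4.png

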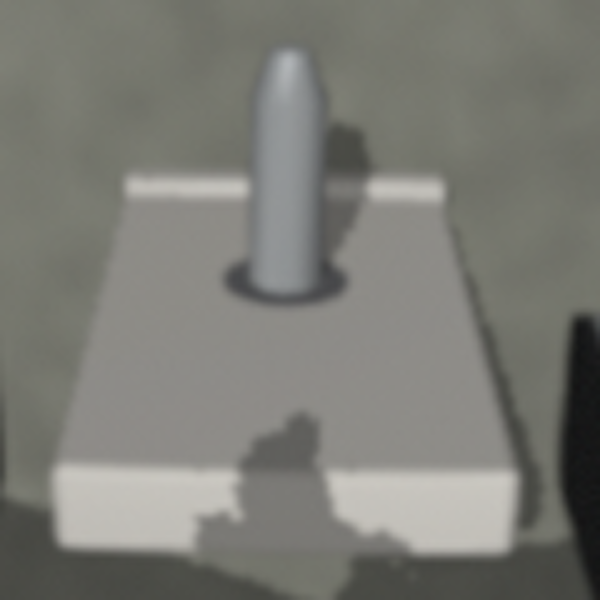

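Run:
```python
from h import *
from scipy.optimize import least_squares
t=load('top0'); s=load('scene0'); w=load('w1')
f=lambda x,y,k,u,v:((x+.5)/k-.5+u,(y+.5)/k-.5+v)
c2=lambda x,y:f(x,y,7,345,185); c3=lambda x,y:f(x,y,8,125,165); c4=lambda x,y:f(x,y,5,205,170)
P={'fl':(.05,0,.175),'fr':(-.05,0,.175),'bl':(.05,-.022,.175),'br':(-.05,-.022,.175),'tip':(0,.065,.075),'root':(0,0,.075)}
# stand x: y cross z -> x = R(yaw); pin +y
W=[('fr',(55,468)),('fl',(518,474)),('br',(60,548)),('bl',(512,554)),('tip',(290,52)),('root',(286,282))]
T=[('fl',(368,158)),('bl',(425,162)),('fr',(315,418)),('br',(375,424)),('tip',(105,256)),('root',(268,288))]
S=[('br',(212,38)),('fr',(265,42)),('bl',(160,248)),('fl',(213,252)),('tip',(432,283)),('root',(285,273))]
def res(q,sets,fix=None):
    x,y,a=q; c,sn=np.cos(a),np.sin(a); r=[]
    for im,L,cf,fi in sets:
        for n,px in L:
            p=P[n]; wp=(x+c*p[0]-sn*p[1],y+sn*p[0]+c*p[1],p[2])
            r+=list(np.array(proj(im,wp,fi))-cf(*px))
    return np.array(r)
A=(w,W,c4,True);B=(t,T,c2,False);C=(s,S,c3,False)
for sets in ([A],[B],[C],[A,B,C]):
    o=least_squares(res,(.464,-.357,-.2),args=(sets,)); print(o.x[:2].round(4),np.degrees(o.x[2]).round(2),o.fun.round(1))
```

```text
[ 0.4634 -0.3585] -12.94 [-1.  -0.1  1.2 -0.1 -0.8  0.9  0.6  0.8  0.1 -0.8  0.  -0.4]
[ 0.4652 -0.3584] -11.95 [-0.  -1.3  0.4 -0.   0.2  0.   0.2  1.1 -0.3 -0.1 -0.5  0.4]
[ 0.4637 -0.3558] -11.85 [-0.3 -0.3 -0.1 -0.3 -0.3  0.   0.1  0.1  0.8  0.3 -0.1  0.1]
[ 0.4637 -0.3581] -12.67 [-0.8 -0.2  1.4 -0.6 -0.6  0.8  0.9  0.3 -0.  -1.2  0.2 -0.7  0.1 -0.7
  0.5  0.7 -0.2  0.6 -0.2  1.7 -0.3  0.1 -0.5  0.9 -0.7 -0.3 -0.6 -0.2
 -1.2 -0.  -0.9  0.1  0.   0.6 -0.8  0.1]
```

Run:
```python
from h import *
go(((.50,0,.30),130),((.590,.174,.25),182.3),((.598,.174,.16),182.3))
```

```text
t 1.45 pos [ 0.4812 -0.2708  0.3002] yaw 77.9 zax [-0.e+00  9.e-04 -1.e+00] op 0.0601 F [-0.1 -0.6  0.1] q [-0.65 -0.15  1.7   0.    1.6  -0.44]
(0.5, 0, 0.3) 130 -> cm [26.88 -3.84  0.05] deg [ 1.00e-02 -5.00e-02 -5.21e+01] rows 4.9
(0.59, 0.174, 0.25) 182.3 -> cm [45.77  1.32  5.06] deg [ 4.000e-02 -5.000e-02 -1.044e+02] rows 9.8
(0.598, 0.174, 0.16) 182.3 -> cm [45.93  2.1  14.06] deg [ 4.000e-02 -5.000e-02 -1.044e+02] rows 9.8
```

Call:
play_rows(motion=[[[-0.4,5,-1,0,0,0,-10],[-0.4,10,-2,0,0,0,-20],[-0.4,16,-3,0,0,0,-31],[-0.4,21,-3.5,0,0,0,-41],[-0.4,26.5,-3.5,0,0,0,-52],[-0.4,31,-3,1,0,0,-62],[-0.4,35,-2,2,0,0,-73],[-0.4,39,-1,3,0,0,-83],[-0.4,43,0.3,4,0,0,-94],[-0.4,45.8,1.3,5,0,0,-104.4],[-0.4,45.9,1.8,9,0,0,-104.4],[-0.4,45.9,2.1,12,0,0,-104.4],[-0.4,45.9,2.1,12,0,0,-104.4],[-0.4,45.9,2.1,12,0,0,-104.4]]])

```text
t: 3.2
tool_pos: [0.599, 0.1729, 0.1825]
tool_rot: [-0.061, 3.139, 0.002]
contact_force: [0.2, -0.0, 0.6]
opening: 0.0601
```

Run:
```python
from h import *
im=snap('wrist','w2'); go(((.598,.174,.012),182.3))
cv2.imwrite('pics/w2b.png',cv2.resize(im['color'][:,:,::-1],(800,600),interpolation=cv2.INTER_CUBIC))
```

```text
t 3.25 pos [0.5992 0.1731 0.1831] yaw -177.76 zax [ 0.0036  0.0014 -1.    ] op 0.0596 F [0.5 0.  1.2] q [ 0.16  0.08  1.67  0.    1.39 -1.45]
(0.598, 0.174, 0.012) 182.3 -> cm [ 0.18  0.07 17.11] deg [ 0.07  0.21 -0.06] rows 2.7
```

View pics/w2b.png

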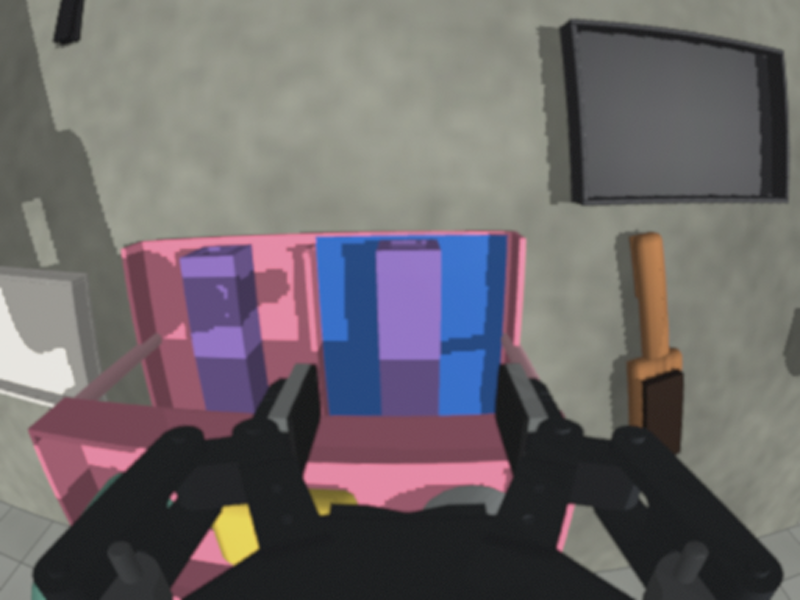

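Run:
```python
from h import *
w=load('w2'); k=1.5625
for n,p,z in [('mouthL',(377,249),.044),('mouthR',(440,249),.044),('farL',(379,414),.044),('farR',(440,414),.044),('rimfront lower edge',(410,411),.124),('rim',(410,462),.164)]:
    print(n,onz(w,(p[0]+.5)/k-.5,(p[1]+.5)/k-.5,z,True).round(4))
```

```text
mouthL [0.5811 0.1537 0.044 ]
mouthR [0.5797 0.1926 0.044 ]
farL [0.6987 0.1569 0.044 ]
farR [0.6972 0.1999 0.044 ]
rimfront lower edge [0.6464 0.1762 0.124 ]
rim [0.6482 0.176  0.164 ]
```

Call:
play_rows(motion=[[[-0.4,0.3,0,6,0,0,0],[-0.4,0.3,0,12,0,0,0],[-0.4,0.3,0,15,0,0,0],[-0.4,0.3,0,17.1,0,0,0],[-0.4,0.3,0,17.1,0,0,0],[0.4,0.3,0,17.1,0,0,0],[0.4,0.3,0,17.1,0,0,0],[0.4,0.3,0,17.1,0,0,0]]], newtons=60)

```text
t: 4.25
tool_pos: [0.599, 0.1737, 0.0149]
tool_rot: [-0.061, 3.133, 0.003]
contact_force: [0.1, 0.8, 6.1]
opening: 0.0392
```

Run:
```python
from h import *
im=snap('wrist','w3'); go(((.597,.1735,.016),182.),((.40,.166,.016),182))
cv2.imwrite('pics/w3b.png',cv2.resize(im['color'][:,:,::-1],(640,480),interpolation=cv2.INTER_CUBIC))
t=load('top0')
for p in [(292,255),(228,265),(250,258),(290,175),(358,178),(375,222),(170,185),(265,185),(120,287)]: print(p,onz(t,*p,0).round(3))
```

```text
t 4.3 pos [0.5989 0.1737 0.0149] yaw -177.76 zax [ 0.0082  0.0022 -1.    ] op 0.0393 F [-0.6  0.8  6.4] q [ 0.16  0.27  1.76  0.    1.11 -1.45]
(0.597, 0.1735, 0.016) 182.0 -> cm [ 0.19 -0.01 -0.11] deg [0.11 0.47 0.24] rows 0.1
(0.4, 0.166, 0.016) 182 -> cm [ 1.991e+01  1.000e-02 -2.800e-01] deg [0.11 0.47 0.24] rows 3.2
(292, 255) [ 0.38  -0.114  0.   ]
(228, 265) [0.349 0.074 0.   ]
(250, 258) [0.37  0.009 0.   ]
(290, 175) [ 0.617 -0.107  0.   ]
(358, 178) [ 0.61 -0.31  0.  ]
(375, 222) [ 0.479 -0.358  0.   ]
(170, 185) [0.584 0.251 0.   ]
(265, 185) [ 0.586 -0.033  0.   ]
(120, 287) [0.282 0.389 0.   ]
```

View pics/w3b.png

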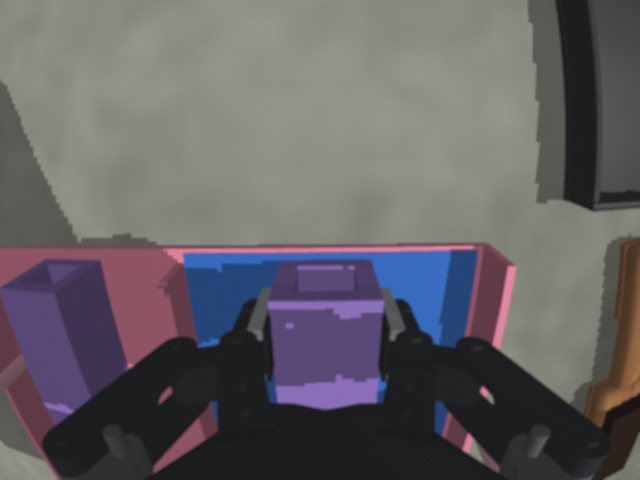

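Run:
```python
from h import *
go(((.599,.1737,.019),182.24),((.41,.167,.021),182.24),((.40,.15,.08),182.24),((.43,.04,.08),206),((.466,-.096,.06),230),((.466,-.096,.011),230))
```

```text
t 4.3 pos [0.5989 0.1737 0.0149] yaw -177.76 zax [ 0.0082  0.0022 -1.    ] op 0.0393 F [-0.6  0.8  6.4] q [ 0.16  0.27  1.76  0.    1.11 -1.45]
(0.599, 0.1737, 0.019) 182.24 -> cm [-0.01  0.01 -0.41] deg [0.1  0.47 0.  ] rows 0.1
(0.41, 0.167, 0.021) 182.24 -> cm [18.9   0.08 -0.77] deg [0.1  0.47 0.  ] rows 3.0
(0.4, 0.15, 0.08) 182.24 -> cm [19.92 -1.57 -6.68] deg [0.1  0.47 0.  ] rows 3.4
(0.43, 0.04, 0.08) 206 -> cm [ 17.35 -12.68  -6.68] deg [ 1.000e-02  4.900e-01 -2.376e+01] rows 3.6
(0.466, -0.096, 0.06) 230 -> cm [ 14.3  -26.42  -4.68] deg [ -0.1    0.49 -47.76] rows 4.9
(0.466, -0.096, 0.011) 230 -> cm [ 14.34 -26.42   0.22] deg [ -0.1    0.49 -47.76] rows 4.8
```

Call:
play_rows(motion=[[[0.4,0,0,-0.2,0,0,0],[0.4,0,0,-0.4,0,0,0],[0.4,1,0,-0.5,0,0,0],[0.4,3,0,-0.5,0,0,0],[0.4,6,0,-0.6,0,0,0],[0.4,9.5,0,-0.7,0,0,0],[0.4,13,0,-0.7,0,0,0],[0.4,16.5,0,-0.8,0,0,0],[0.4,19,0,-1.0,0,0,0],[0.4,19.8,-0.5,-3,0,0,0],[0.4,19.9,-2,-6,0,0,0]]])

```text
t: 5.68
tool_pos: [0.3974, 0.1456, 0.0718]
tool_rot: [-0.064, 3.137, 0.002]
contact_force: [1.3, 0.1, -1.8]
opening: 0.0392
```

Run:
```python
from h import *
snap('top','t2'); 
im=cv2.imread('pics/t2.png');cv2.imwrite('pics/t2b.png',cv2.resize(im[90:300,90:400],None,fx=2.5,fy=2.5,interpolation=cv2.INTER_CUBIC))
go(((.43,.04,.08),206),((.466,-.096,.06),230),((.466,-.096,.012),230))
```

```text
t 5.725 pos [0.4012 0.1449 0.0768] yaw -177.73 zax [ 0.0125  0.0017 -0.9999] op 0.0391 F [3.7 0.6 1. ] q [ 0.17 -0.31  2.21 -0.    1.23 -1.44]
(0.43, 0.04, 0.08) 206 -> cm [ -2.47 -10.59  -0.3 ] deg [ -0.08   0.72 -23.73] rows 2.2
(0.466, -0.096, 0.06) 230 -> cm [ -5.5  -24.33   1.72] deg [ -0.23   0.71 -47.73] rows 4.5
(0.466, -0.096, 0.012) 230 -> cm [ -5.44 -24.33   6.52] deg [ -0.23   0.71 -47.73] rows 4.5
```

View pics/t2b.png

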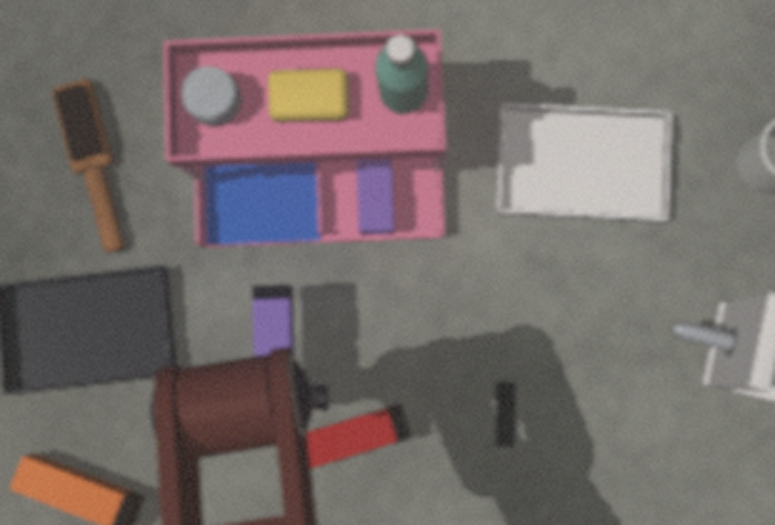

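Call:
play_rows(motion=[[[0.4,-1,-4,-0.3,0,0.7,-8],[0.4,-2,-8,-0.3,0,0.7,-16],[0.4,-3,-12,0,0,0.7,-24],[0.4,-3.8,-16,0.5,0,0.7,-32],[0.4,-4.6,-20,1,0,0.7,-40],[0.4,-5.3,-23.5,2,0,0.7,-47],[0.4,-5.4,-24.3,3.5,0,0.7,-47.7],[0.4,-5.4,-24.3,5,0,0.7,-47.7],[0.4,-5.4,-24.3,6,0,0.7,-47.7],[0.4,-5.4,-24.3,6.2,0,0.7,-47.7],[0.4,-5.4,-24.3,6.2,0,0.7,-47.7]]])

```text
t: 7.1
tool_pos: [0.4656, -0.0951, 0.0153]
tool_rot: [-1.328, 2.847, -0.006]
contact_force: [1.0, -0.4, -1.0]
opening: 0.0391
```

Run:
```python
from h import *
go(((.466,-.096,.011),230))
```

```text
t 7.1 pos [ 0.4656 -0.0951  0.0153] yaw -129.99 zax [ 0.002  -0.0034 -1.    ] op 0.0391 F [ 1.  -0.4 -1. ] q [-0.36 -0.06  2.12 -0.    1.08 -2.8 ]
(0.466, -0.096, 0.011) 230 -> cm [ 0.04 -0.08  0.43] deg [-0.22 -0.08  0.01] rows 0.1
```

Call:
play_rows(motion=[[[0.4,0,0,0.2,0,0,0],[0.4,0,0,0.4,0,0,0],[0.4,0,0,0.5,0,0,0]]])

```text
t: 7.48
tool_pos: [0.4661, -0.0953, 0.011]
tool_rot: [-1.328, 2.846, -0.007]
contact_force: [-2.5, -0.6, 6.5]
opening: 0.0393
```

Call:
play_rows(motion=[[[0.2,0,0,0,0,0,0],[-0.4,0,0,0,0,0,0],[-0.4,0,0,0,0,0,0],[-0.4,0,0,-2,0,0,0],[-0.4,0,0,-6,0,0,0],[-0.4,0,0,-10,0,0,0],[-0.4,0,0,-14,0,0,0],[-0.4,0,0,-14,0,0,0]]])

```text
t: 8.48
tool_pos: [0.4682, -0.0958, 0.1552]
tool_rot: [-1.325, 2.841, -0.016]
contact_force: [-0.1, -0.8, -0.2]
opening: 0.0598
```

Run:
```python
from h import *
im=snap('wrist','w4'); 
cv2.imwrite('pics/w4b.png',cv2.resize(im['color'][:,:,::-1],(800,600),interpolation=cv2.INTER_CUBIC)); go()
```

```text
t 8.525 pos [ 0.4668 -0.0952  0.1526] yaw -129.98 zax [ 0.0063 -0.005  -1.    ] op 0.0596 F [-0.6 -0.6 -0.1] q [-0.36 -0.26  2.03 -0.    1.36 -2.8 ]
```

View pics/w4b.png

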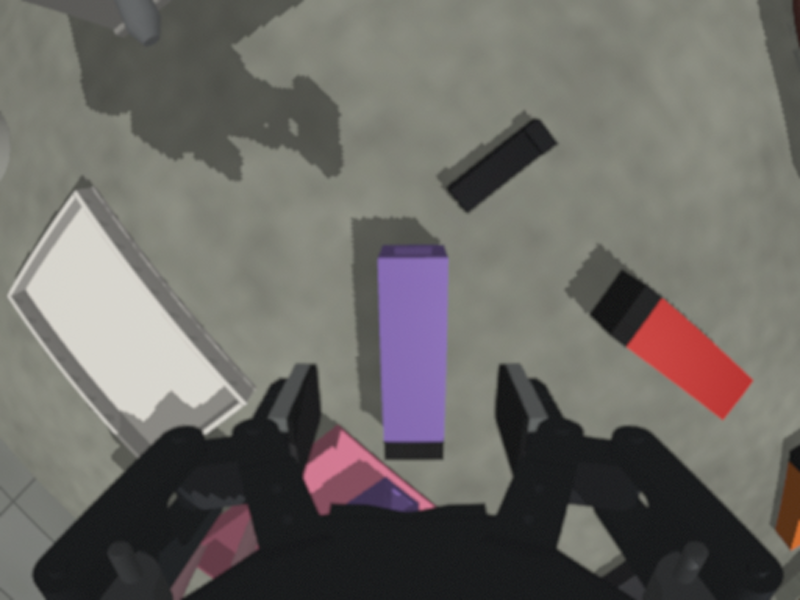

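Run:
```python
from h import *
w=load('w4'); k=1.5625
f=lambda x,y:onz(w,(x+.5)/k-.5,(y+.5)/k-.5,.04,True)
m=(f(378,258)+f(447,258))/2; e=(f(385.5,459)+f(443.5,459))/2
d=e-m; L=np.linalg.norm(d); yaw=np.degrees(np.arctan2(d[1],d[0])); print(m.round(4),e.round(4),L,yaw)
c=(m+e)/2; u=d/L
print('centre',c.round(4)); g=c+u*.028; print('grip2',g.round(4))
go(((g[0],g[1],.15),50.),((g[0],g[1],.012),50.))
```

```text
[ 0.4553 -0.1083  0.04  ] [ 5.436e-01 -1.000e-04  4.000e-02] 0.1396611228238865 50.79768246648263
centre [ 0.4994 -0.0542  0.04  ]
grip2 [ 0.5171 -0.0325  0.04  ]
t 8.525 pos [ 0.4668 -0.0952  0.1526] yaw -129.98 zax [ 0.0063 -0.005  -1.    ] op 0.0596 F [-0.6 -0.6 -0.1] q [-0.36 -0.26  2.03 -0.    1.36 -2.8 ]
(np.float64(0.5171209743381993), np.float64(-0.0324770129948737), 0.15) 50.0 -> cm [-8.04  0.18  0.26] deg [-2.0000e-02 -7.2000e-01 -1.7998e+02] rows 16.8
(np.float64(0.5171209743381993), np.float64(-0.0324770129948737), 0.012) 50.0 -> cm [-8.04  0.29 14.06] deg [-2.0000e-02 -7.2000e-01 -1.7998e+02] rows 16.8
```

Call:
play_rows(motion=[[[-0.4,-0.5,0,0,0,0,10],[-0.4,-1,0,0,0,0,20],[-0.4,-1.5,0,0,0,0,30],[-0.4,-2,0,0,0,0,40],[-0.4,-2.5,0,0,0,0,50],[-0.4,-3,0,0,0,0,60],[-0.4,-3.5,0,0,0,0,70],[-0.4,-4,0,0,0,0,80],[-0.4,-4.5,0,0,0,0,90],[-0.4,-5,0,0,0,0,100],[-0.4,-5.5,0,0,0,0,110],[-0.4,-6,0,0,0,0,120],[-0.4,-6.5,0,0,0,0,130],[-0.4,-7,0,0,0,0,140],[-0.4,-7.5,0.1,0,0,0,150],[-0.4,-8,0.2,0,0,0,160],[-0.4,-8,0.2,0,0,0,170],[-0.4,-8,0.2,0,0,0,179],[-0.4,-8,0.2,0,0,0,179],[-0.4,-8,0.2,0,0,0,179]]])

```text
t: 11.02
tool_pos: [0.516, -0.0325, 0.1514]
tool_rot: [2.828, 1.353, 0.003]
contact_force: [-0.5, -0.3, -0.3]
opening: 0.0598
```

Run:
```python
from h import *
im=snap('wrist','w5'); 
cv2.imwrite('pics/w5b.png',cv2.resize(im['color'][:,:,::-1],(800,600),interpolation=cv2.INTER_CUBIC)); go(((.517,-.0325,.011),50.5))
```

```text
t 11.075 pos [ 0.5162 -0.0326  0.1517] yaw 51.12 zax [ 0.0048 -0.0047 -1.    ] op 0.0596 F [-0.7 -0.   0.3] q [-0.2  -0.15  1.94 -0.    1.34  0.47]
(0.517, -0.0325, 0.011) 50.5 -> cm [ 0.07 -0.03 14.07] deg [0.39 0.04 0.62] rows 2.3
```

View pics/w5b.png

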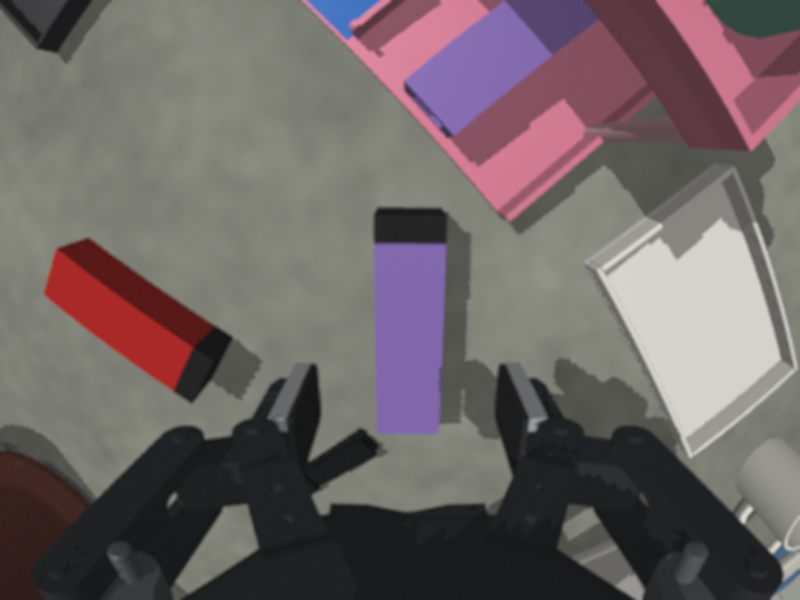

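Call:
play_rows(motion=[[[-0.4,0.1,0,5,0.4,0,0.3],[-0.4,0.1,0,10,0.4,0,0.3],[-0.4,0.1,0,13,0.4,0,0.3],[-0.4,0.1,0,14,0.4,0,0.3],[-0.4,0.1,0,14,0.4,0,0.3],[0.4,0.1,0,14,0.4,0,0.3],[0.4,0.1,0,14,0.4,0,0.3],[0.4,0.1,0,14,0.4,0,0.3]]], newtons=70)

```text
t: 12.08
tool_pos: [0.5194, -0.0328, 0.014]
tool_rot: [2.835, 1.347, 0.004]
contact_force: [0.1, -0.0, 6.5]
opening: 0.0388
```

Run:
```python
from h import *
im=snap('wrist','w6'); 
cv2.imwrite('pics/w6b.png',cv2.resize(im['color'][:,:,::-1],(800,600),interpolation=cv2.INTER_CUBIC))
go()
# mouth on pin axis at distance s from root; grip 98mm behind
r=np.array([.464,-.358]);u=np.array([np.cos(np.radians(77.7)),np.sin(np.radians(77.7))])
g=[r+u*(s+.098) for s in (.10,.075)]
go(((.517,-.0325,.08),60),((*g[0],.10),77.7),((*g[0],.066),77.7))
```

```text
t 12.125 pos [ 0.5194 -0.0328  0.0139] yaw 50.82 zax [ 0.0034 -0.0011 -1.    ] op 0.0388 F [ 0.3 -0.1  7. ] q [-0.21  0.05  2.01 -0.    1.08  0.48]
t 12.125 pos [ 0.5194 -0.0328  0.0139] yaw 50.82 zax [ 0.0034 -0.0011 -1.    ] op 0.0388 F [ 0.3 -0.1  7. ] q [-0.21  0.05  2.01 -0.    1.08  0.48]
(0.517, -0.0325, 0.08) 60 -> cm [-0.12 -0.18 -6.61] deg [ 0.2  -0.06 -9.18] rows 1.1
(np.float64(0.5061800164824454), np.float64(-0.16454497626181777), 0.1) 77.7 -> cm [-11.03   7.33  -8.6 ] deg [  0.2   -0.03 -26.88] rows 2.5
(np.float64(0.5061800164824454), np.float64(-0.16454497626181777), 0.066) 77.7 -> cm [-11.04   7.32  -5.2 ] deg [  0.2   -0.03 -26.88] rows 2.5
```

View pics/w6b.png

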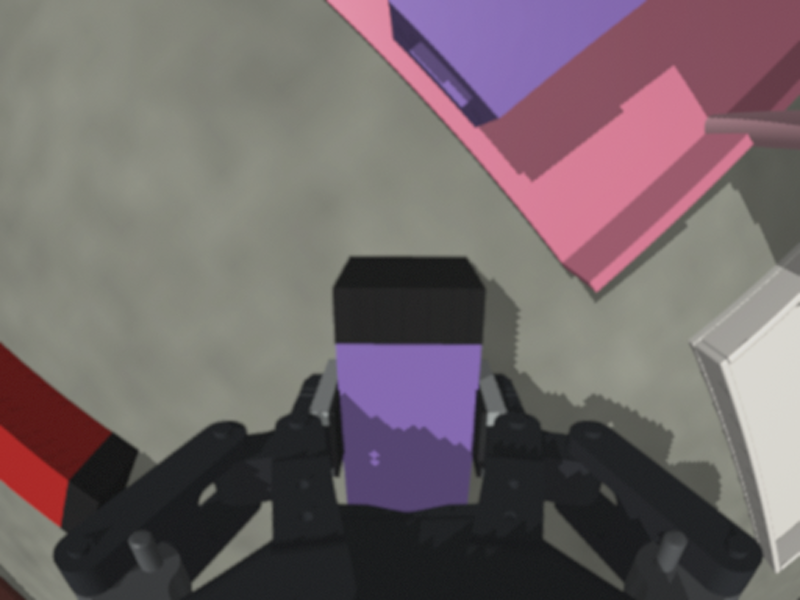

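Call:
play_rows(motion=[[[0.4,0,0,-1,0,0,0],[0.4,0,0,-4,0,0,0],[0.4,-1,0.7,-6,0,0,-3],[0.4,-4,2.5,-7,0,0,-10],[0.4,-7,4.5,-7,0,0,-18],[0.4,-10,6.5,-6.5,0,0,-25],[0.4,-11,7.3,-6,0.2,0,-26.9],[0.4,-11,7.3,-5.5,0.2,0,-26.9],[0.4,-11,7.3,-5.5,0.2,0,-26.9],[0.4,-11,7.3,-5.5,0.2,0,-26.9]]])

```text
t: 13.38
tool_pos: [0.5063, -0.1634, 0.0691]
tool_rot: [-2.445, -1.972, -0.001]
contact_force: [0.0, 0.4, -1.5]
opening: 0.0388
```

Run:
```python
from h import *
go()
w=snap('wrist','w7'); s=snap('scene','s7'); t=snap('top','t7')
a=cv2.imread('pics/s7.png')[150:250,120:250]; b=cv2.imread('pics/t7.png')[170:270,280:430]
cv2.imwrite('pics/s7b.png',cv2.resize(a,None,fx=6,fy=6,interpolation=cv2.INTER_CUBIC))
cv2.imwrite('pics/t7b.png',cv2.resize(b,None,fx=5,fy=5,interpolation=cv2.INTER_CUBIC))
cv2.imwrite('pics/w7b.png',cv2.resize(cv2.imread('pics/w7.png'),(800,600),interpolation=cv2.INTER_CUBIC))
```

```text
t 13.375 pos [ 0.5063 -0.1634  0.0691] yaw 77.77 zax [ 3.e-04  5.e-04 -1.e+00] op 0.0388 F [ 0.   0.4 -1.5] q [-0.45 -0.01  1.96  0.    1.19 -0.24]
```

View pics/s7b.png

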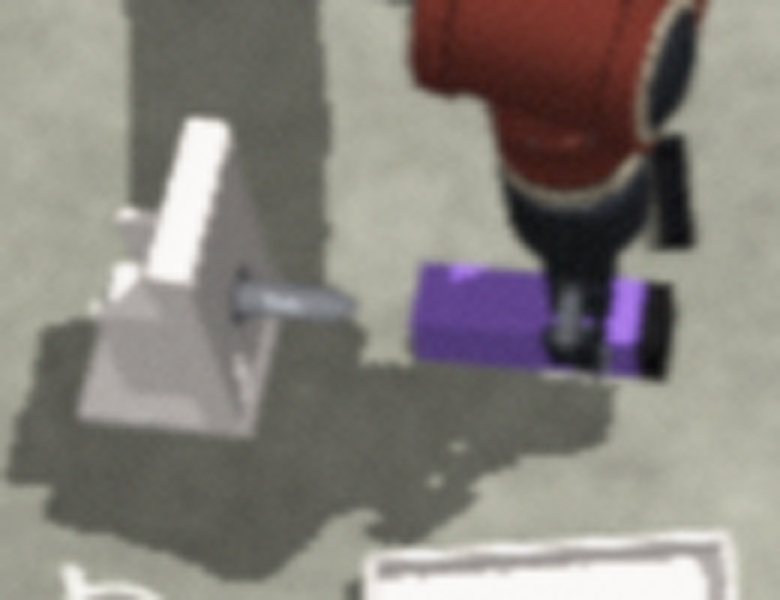

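View pics/t7b.png

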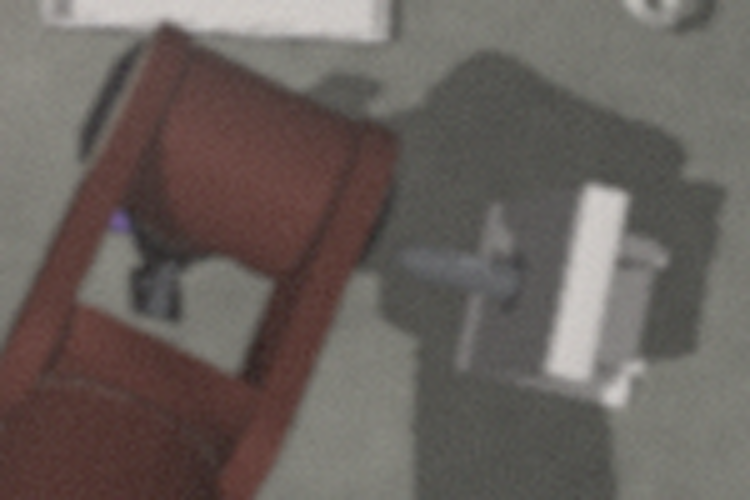

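View pics/w7b.png

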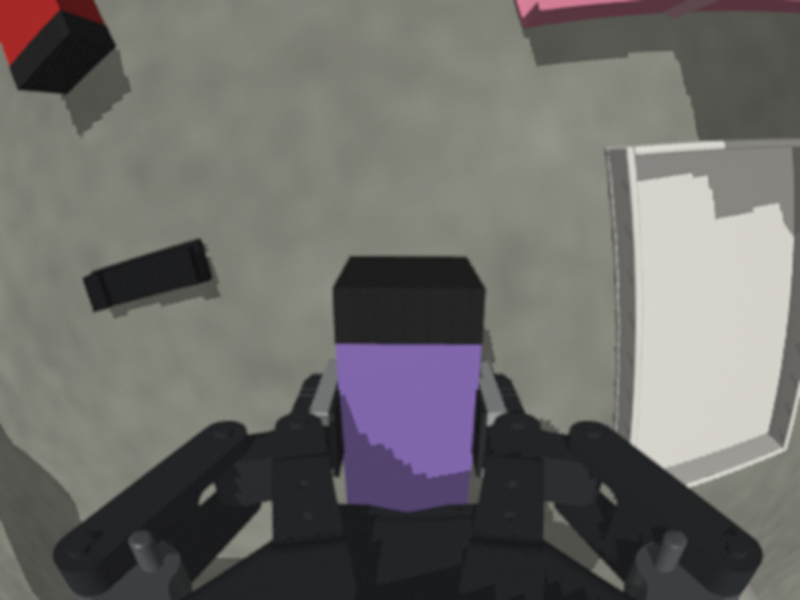

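Run:
```python
from h import *
s=load('s7'); im=cv2.resize(cv2.imread('pics/s7.png')[150:250,120:250],None,fx=6,fy=6,interpolation=cv2.INTER_CUBIC)
pt=lambda p:tuple(int(round(v)) for v in ((np.array(proj(s,p))-(120,150)+.5)*6-.5))
a=np.radians(77.77);u=np.array([np.cos(a),np.sin(a),0]);n=np.array([-u[1],u[0],0]);z=np.array([0,0,1])
m=np.array([.5063,-.1634,.0752])-.099*u
for l in (0,.14):
    q=[pt(m+l*u+i*.02*n+j*.02*z) for i,j in((1,1),(1,-1),(-1,-1),(-1,1))]
    cv2.polylines(im,[np.array(q)],True,(0,255,0),1)
for i,j in((1,1),(1,-1),(-1,-1),(-1,1)): cv2.line(im,pt(m+i*.02*n+j*.02*z),pt(m+.14*u+i*.02*n+j*.02*z),(0,255,0),1)
a=np.radians(77.7);u=np.array([np.cos(a),np.sin(a),0]);r=np.array([.464,-.358,.075])
cv2.line(im,pt(r),pt(r+.065*u),(0,0,255),1); cv2.line(im,pt(m),pt(m-.04*u),(255,255,0),1)
d=m-(r); print('along',d@u,'lateral',d@np.array([-u[1],u[0],0]))
cv2.imwrite('pics/ov7.png',im)
```

```text
along 0.10014432800947977 lateral 5.734083424812175e-06
```

View pics/ov7.png

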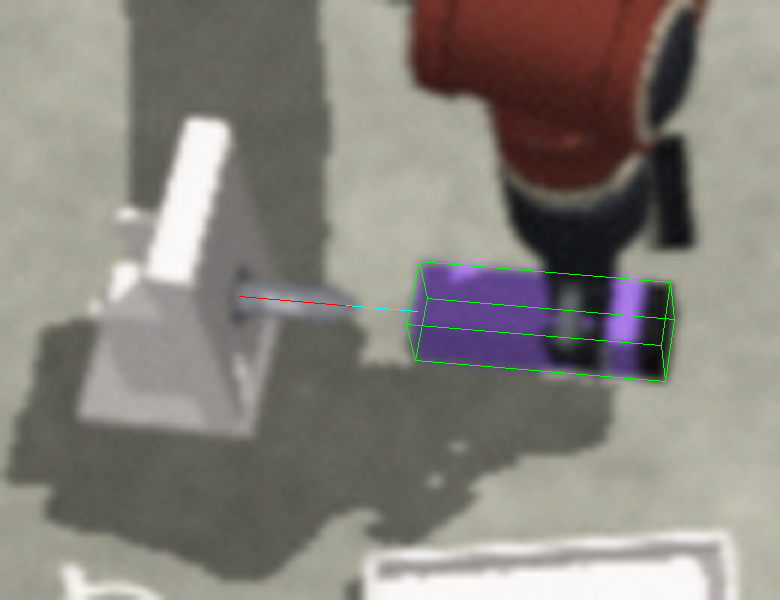

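Call:
play_rows(motion=[[[0.4,-1.5,0,0,0,0,0],[0.4,-3,0,0,0,0,0],[0.4,-3.7,0,0,0,0,0],[0.4,-4.4,0,0,0,0,0],[0.4,-5,0,0,0,0,0],[0.4,-5.5,0,0,0,0,0]]])

```text
t: 14.28
tool_pos: [0.4947, -0.2178, 0.0693]
tool_rot: [2.445, 1.972, 0.001]
contact_force: [0.5, -0.7, -0.6]
opening: 0.0389
```

Run:
```python
from h import *
go(); o=ctrl.get_obs(); print(o['wrist_torque'])
w=snap('scene','s8');cv2.imwrite('pics/s8b.png',cv2.resize(cv2.imread('pics/s8.png')[150:250,120:250],None,fx=6,fy=6,interpolation=cv2.INTER_CUBIC))
```

```text
t 14.275 pos [ 0.4947 -0.2178  0.0693] yaw 77.76 zax [ 6.e-04  3.e-04 -1.e+00] op 0.0389 F [ 0.5 -0.7 -0.6] q [-0.55  0.01  1.94  0.    1.19 -0.34]
[-0.01993055 -0.01348287  0.01133531]
```

View pics/s8b.png

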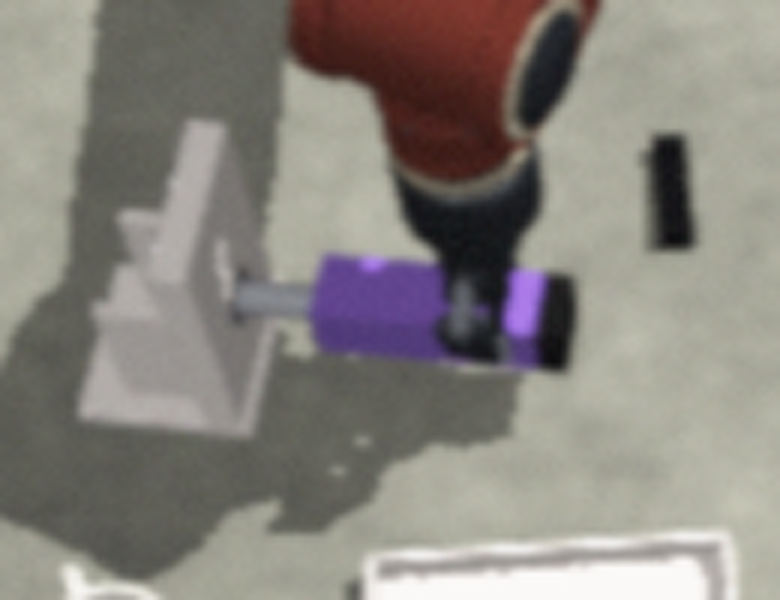

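Call:
play_rows(motion=[[[0.4,-0.8,0,0,0,0,0],[0.4,-1.5,0,0,0,0,0],[0.4,-2.0,0,0,0,0,0],[0.4,-2.4,0,0,0,0,0],[0.4,-2.7,0,0,0,0,0],[0.4,-2.9,0,0,0,0,0]]])

```text
t: 15.08
tool_pos: [0.4895, -0.2425, 0.0696]
tool_rot: [-2.442, -1.967, -0.012]
contact_force: [3.4, 19.1, 6.1]
opening: 0.0385
```

Call:
play_rows(motion=[[[0.4,-0.5,0,0,0,0,0],[0.4,-0.6,0,0,0,0,0],[0.4,-0.6,0,0,0,0,0]]])

```text
t: 15.45
tool_pos: [0.4895, -0.2424, 0.0701]
tool_rot: [-2.435, -1.961, -0.027]
contact_force: [2.7, 21.7, 8.9]
opening: 0.0387
```

Run:
```python
from h import *
go()
w=snap('scene','s9');cv2.imwrite('pics/s9b.png',cv2.resize(cv2.imread('pics/s9.png')[150:250,120:250],None,fx=6,fy=6,interpolation=cv2.INTER_CUBIC))
```

```text
t 15.45 pos [ 0.4895 -0.2424  0.0701] yaw 77.69 zax [ 0.0038  0.0227 -0.9997] op 0.0387 F [ 2.7 21.7  8.9] q [-0.61  0.03  1.92  0.02  1.2  -0.4 ]
```

View pics/s9b.png

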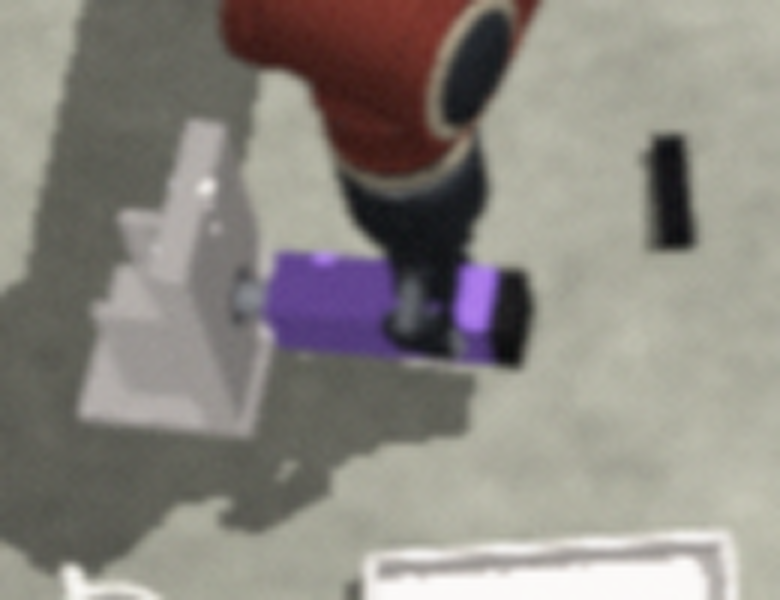

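Run:
```python
from h import *
t=load('top0')
cv2.imwrite('pics/c5.png',cv2.resize(cv2.imread('pics/top0.png')[185:260,80:180],None,fx=7,fy=7,interpolation=cv2.INTER_CUBIC))
a=np.radians(77.75);u=np.array([np.cos(a),np.sin(a)]);r=np.array([.464,-.358])
go(*[((*(r+u*(s+.0985)),.0695),77.75) for s in (.03,.06,.12)])
```

```text
t 15.5 pos [ 0.4895 -0.2424  0.0701] yaw 77.69 zax [ 0.0038  0.0226 -0.9997] op 0.039 F [ 3.3 21.3  7.7] q [-0.61  0.03  1.92  0.02  1.2  -0.4 ]
(np.float64(0.4912648308721034), np.float64(-0.23242580281954575), 0.0695) 77.75 -> cm [ 1.01 -0.04  0.09] deg [-0.06 -1.31 -0.06] rows 0.2
(np.float64(0.49763016103679675), np.float64(-0.20310886962566538), 0.0695) 77.75 -> cm [ 4.01 -0.04  0.15] deg [-0.06 -1.31 -0.06] rows 0.6
(np.float64(0.5103608213661835), np.float64(-0.14447500323790466), 0.0695) 77.75 -> cm [10.01 -0.05  0.29] deg [-0.06 -1.31 -0.06] rows 1.6
```

View pics/c5.png

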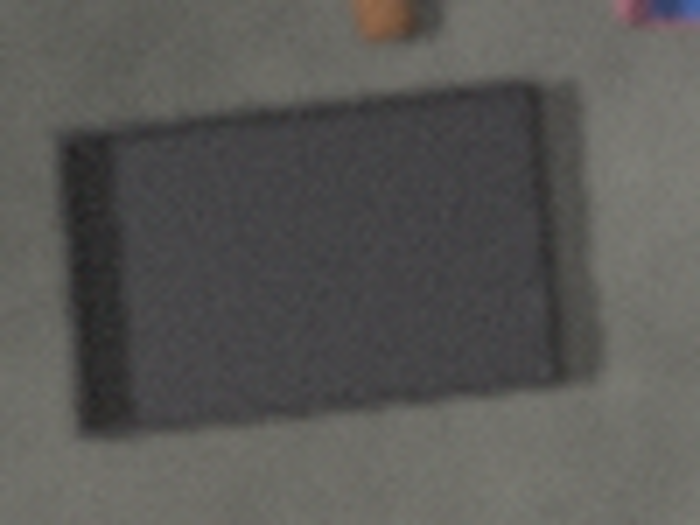

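Call:
play_rows(motion=[[[0.4,0.4,0,0,0,-1.2,0],[0.4,1.0,0,0.1,0,-1.3,0],[0.4,2,0,0.1,0,-1.3,0],[0.4,3.2,0,0.1,0,-1.3,0],[0.4,4.5,0,0.15,0,-1.3,0],[0.4,6,0,0.2,0,-1.3,0],[0.4,8,0,0.2,0,-1.3,0],[0.4,10,0,0.2,0,-1.3,0],[0.4,11,0,-1,0,-1.3,0],[0.4,11,0,-4,0,-1.3,0],[0.4,11,0,-7,0,-1.3,0],[0.4,11,0,-8,0,-1.3,0]]])

```text
t: 17.0
tool_pos: [0.5142, -0.1372, 0.156]
tool_rot: [2.444, 1.968, 0.003]
contact_force: [0.3, -1.3, -1.2]
opening: 0.039
```

Run:
```python
from h import *
t=load('top0')
f=lambda x,y:onz(t,(x+.5)/7-.5+80,(y+.5)/7-.5+185,.025)
P=[f(*p) for p in [(62,131),(540,83),(564,384),(80,435)]]
for p in P: print(p.round(4))
c=sum(P)/4; print('c',c.round(4)); d=(P[0]+P[3]-P[1]-P[2]); print('yaw of long axis',np.degrees(np.arctan2(d[1],d[0])),np.linalg.norm(d)/2)
go()
w=snap('scene','s10')
```

```text
[0.5249 0.484  0.025 ]
[0.5468 0.2839 0.025 ]
[0.4217 0.2699 0.025 ]
[0.3986 0.4705 0.025 ]
c [0.473  0.3771 0.025 ]
yaw of long axis 96.42112120548008 0.2015936115700902
t 17.0 pos [ 0.5142 -0.1372  0.156 ] yaw 77.71 zax [ 0.0038 -0.0018 -1.    ] op 0.039 F [ 0.3 -1.3 -1.2] q [-0.4  -0.11  1.9  -0.    1.35 -0.19]
```

View pics/s10.png

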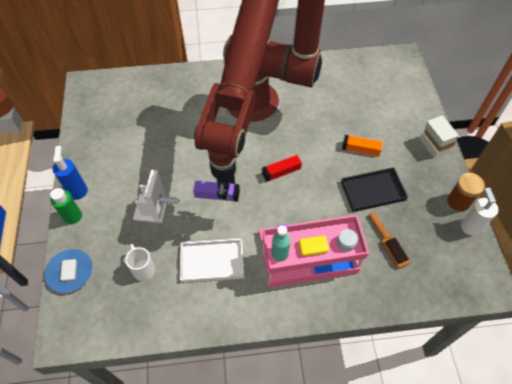

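Run:
```python
from h import *
go(((.46,.10,.14),87),((.47,.405,.12),96.4),((.47,.405,.03),96.4))
```

```text
t 17.05 pos [ 0.5142 -0.1372  0.1561] yaw 77.7 zax [ 0.0037 -0.0018 -1.    ] op 0.0389 F [ 0.7 -1.  -0.9] q [-0.4  -0.11  1.9  -0.    1.35 -0.19]
(0.46, 0.1, 0.14) 87 -> cm [ 22.03 -10.36   1.55] deg [ 0.22  0.07 -9.3 ] rows 3.9
(0.47, 0.405, 0.12) 96.4 -> cm [ 52.04 -15.88   3.5 ] deg [  0.22   0.09 -18.7 ] rows 8.7
(0.47, 0.405, 0.03) 96.4 -> cm [ 52.05 -15.92  12.5 ] deg [  0.22   0.09 -18.7 ] rows 8.9
```

Call:
play_rows(motion=[[[0.4,2,-1,0,0,0,-1],[0.4,6,-3,0.5,0,0,-3],[0.4,10,-5,0.8,0,0,-5],[0.4,14,-7,1,0,0,-6],[0.4,18,-9,1.3,0,0,-8],[0.4,22,-10.4,1.5,0,0,-9.5],[0.4,26,-11.3,1.8,0,0,-11],[0.4,30,-12,2,0,0,-12.5],[0.4,34,-12.8,2.3,0,0,-14],[0.4,38,-13.5,2.5,0,0,-15],[0.4,42,-14.2,2.8,0,0,-16],[0.4,46,-15,3,0,0,-17],[0.4,49.5,-15.6,3.3,0,0,-18],[0.4,51.5,-15.8,3.5,0,0,-18.7],[0.4,52,-15.9,5,0.2,0,-18.7],[0.4,52,-15.9,7.5,0.2,0,-18.7],[0.4,52,-15.9,8.5,0.2,0,-18.7],[0.4,52,-15.9,8.5,0.2,0,-18.7]]])

```text
t: 19.3
tool_pos: [0.4691, 0.4032, 0.0683]
tool_rot: [2.095, 2.341, -0.007]
contact_force: [-0.6, -0.5, -1.9]
opening: 0.0393
```

Run:
```python
from h import *
go(((.47,.405,.018),96.4))
w=snap('wrist','w11');s=snap('scene','s11')
cv2.imwrite('pics/w11b.png',cv2.resize(cv2.imread('pics/w11.png'),(800,600)))
cv2.imwrite('pics/s11b.png',cv2.resize(cv2.imread('pics/s11.png')[120:260,310:450],None,fx=4,fy=4,interpolation=cv2.INTER_CUBIC))
```

```text
t 19.3 pos [0.4691 0.4032 0.0683] yaw 96.35 zax [-0.0024 -0.0035 -1.    ] op 0.0393 F [-0.6 -0.5 -1.9] q [ 0.59  0.19  1.75 -0.    1.21  0.48]
(0.47, 0.405, 0.018) 96.4 -> cm [0.18 0.12 5.03] deg [-0.16  0.18 -0.05] rows 0.8
```

View pics/w11b.png

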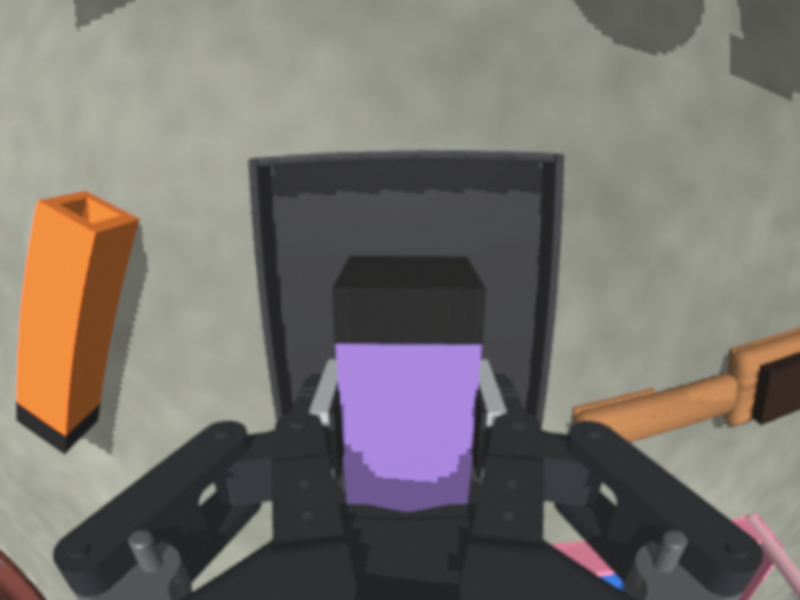

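View pics/s11b.png

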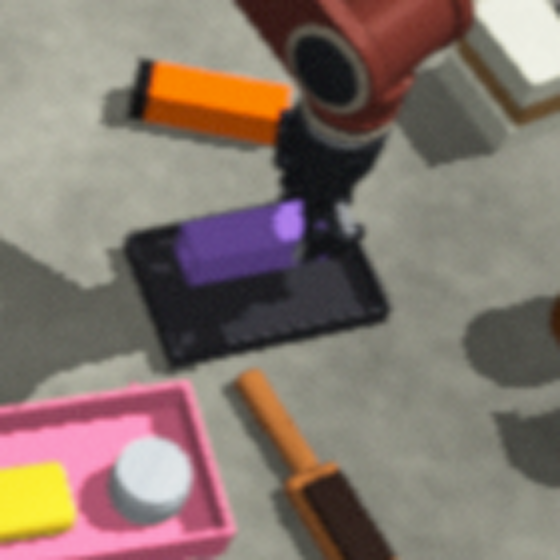

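Call:
play_rows(motion=[[[0.4,0.1,0,1.5,0,0,0],[0.4,0.1,0,3,0,0,0],[0.4,0.1,0,4,0,0,0],[0.4,0.1,0,4.6,0,0,0],[0.4,0.1,0,4.9,0,0,0],[0.4,0.1,0,5.1,0,0,0]]])

```text
t: 20.15
tool_pos: [0.4705, 0.4054, 0.0197]
tool_rot: [2.094, 2.34, 0.0]
contact_force: [0.4, -0.2, -2.0]
opening: 0.039
```

Call:
play_rows(motion=[[[0.4,0,0,0.2,0,0,0],[0.4,0,0,0.35,0,0,0],[0.4,0,0,0.35,0,0,0]]])

```text
t: 20.52
tool_pos: [0.4712, 0.4058, 0.018]
tool_rot: [2.093, 2.34, 0.002]
contact_force: [-3.0, -1.7, 5.5]
opening: 0.0386
```

Seated on the tray floor; release and rise.

Call:
play_rows(motion=[[[0.2,0,0,0,0,0,0],[-0.4,0,0,0,0,0,0],[-0.4,0,0,0,0,0,0],[-0.4,0,0,-1,0,0,0],[-0.4,0,0,-4,0,0,0],[-0.4,0,0,-8,0,0,0],[-0.4,0,0,-13,0,0,0],[-0.4,0,0,-18,0,0,0],[-0.4,-6,0,-20,0,0,0],[-0.4,-12,0,-20,0,0,0],[-0.4,-12,0,-20,0,0,0],[-0.4,-12,0,-20,0,0,0]]])

```text
t: 22.02
tool_pos: [0.4841, 0.2867, 0.2186]
tool_rot: [2.094, 2.339, 0.003]
contact_force: [-0.1, 0.7, -1.2]
opening: 0.0595
```

Run:
```python
from h import *
go()
w=snap('wrist','w12');s=snap('scene','s12')
cv2.imwrite('pics/w12b.png',cv2.resize(cv2.imread('pics/w12.png'),(800,600)))
```

```text
t 22.025 pos [0.4841 0.2867 0.2186] yaw 96.33 zax [ 2.9e-03  4.0e-04 -1.0e+00] op 0.0595 F [-0.1  0.7 -1.2] q [ 0.4  -0.09  1.77 -0.    1.45  0.29]
```

View pics/w12b.png

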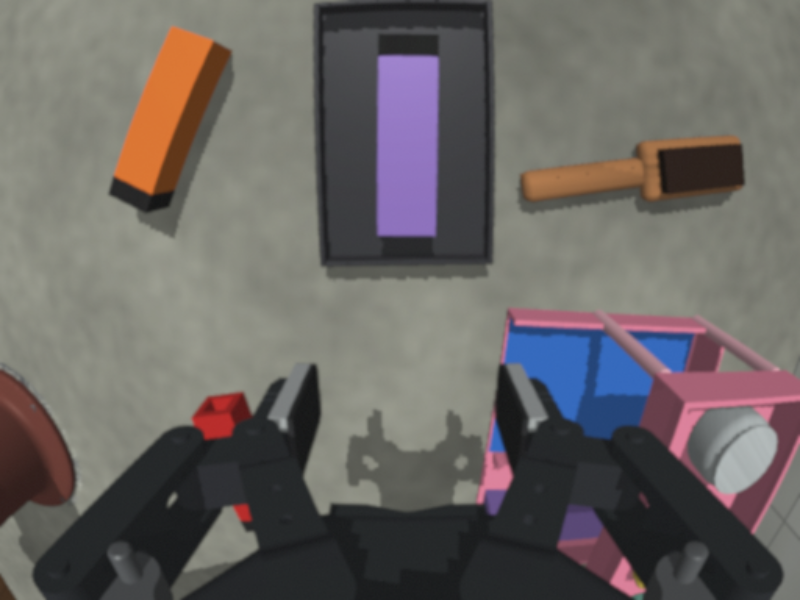

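View pics/s12.png

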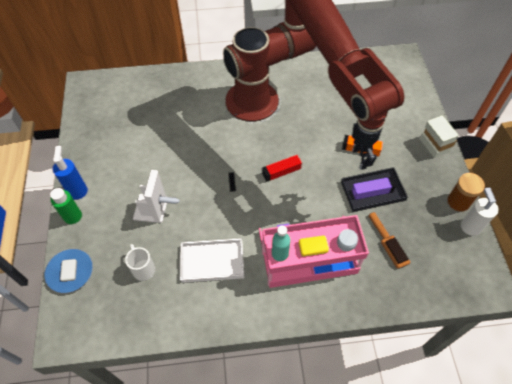

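The lilac tube lies flat inside the dark grey tray, at (372,188) in the scene picture. The spare tube is still in its bay, nothing else has moved, and the arm is clear of everything.

```bash
python3 -c "
from h import *
print(ctrl.finish_job())"
```

```text
the job is handed in; nothing more can be done
None
```

The tube from the blue-lined bay is blocked: it stopped about 20 mm short of the white stand, so I took it off the pin and laid it in the dark grey tray.

- **Sequence:** I pulled the tube out by its open end, laid it on the ledge and let go. I then gripped it again about 99 mm from the mouth and pushed it straight onto the pin.
- **Pin test:** It moved freely until its mouth was about 19–20 mm from the stand. It then stopped at about 22 N, and pushing a little harder did not move it. The scene picture also showed some of the pin still uncovered.
- **Last checks:** I set the tube down onto the tray floor before opening the gripper. The last pictures show it flat inside the tray, the spare tube still in its bay and nothing else visibly moved. The arm was clear of everything, and the job took about 22 of the 51 s. No check failed or disagreed.

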